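# Scan the clamped specimen, then hold the rotary stage's index plunger out

### The job

Log the specimen that is clamped on the rotary stage: pick up the barcode scanner, hold it level and steady for a second with its window squarely facing the barcode label on the vice from about 10 cm away, then lay it flat on its rubber mat again without dropping it. After that, unlock the stage for me: pull the index plunger's knob straight up as far as it goes and keep holding it there, finishing with the knob still in your grip and fully up; I will turn the stage myself. Do not turn the stage, and leave the other things on the bench where they are.

Things in the scene. Friction and masses are not known exactly. Their poses are not given: they have to be found in the camera images.
- stage: Rotary indexing stage, fixed on the bench; origin on the bench under the axis of its round steel turntable (150 mm across, top 44 mm high). Base plate 170 (x) by 220 mm, from y -95 to +125, 12 mm thick. A bracket 34 mm wide, 72 mm high, at y 51 to 107, carries the upright index plunger at x 0, y +64. The vice in the middle is 70 (x) by 44 mm, 94 mm high with the specimen in it.
- plunger (a joint): Index plunger of the stage, in metres pulled up: 0 = seated, its 10 mm pin 8 mm deep in the turntable's hole; 0.012 = fully up at its stop, the pin 4 mm clear of the turntable. A spring draws it back down by itself: about 6 N at the start of the pull, 13 N fully up.
- knob (a point): Middle of the plunger's black mushroom knob: 30 mm across (straight sides for 13 mm, tapered in below), 23 mm high; this point is 96.5 mm above the bench when seated, the knob's underside 85, its top 108; below it a 25 mm lock nut up to height 83. Pull along +z. Axes as the stage's. Free space on both sides along x; towards -y the vice begins 42 mm from the knob's axis.
- label (a point): Centre of the barcode label (46 mm wide, 22 mm high, upright) on the side of the steel vice that stands on the turntable; 57 mm above the bench. The label looks along this point's -y axis, so the scanner comes from that side, pointing along +y; the turntable's rim is 53 mm in front of the label. x along the label, z up.
- turntable (a joint): Angle of the turntable in rad, 0 at the start; locked by the plunger while it is seated (a play of less than 0.02 rad), turns freely with little friction once the plunger is up.
- scanner: Barcode scanner, a straight stick 130 mm long, 0.16 kg, lying flat on the mat. Origin: middle of its underside; x along it towards the window (it scans along +x), y across, z up out of its upper side. Grey body 34 mm wide, 26 mm high from x -65 to +31 mm (grip it here, across y); then a black head 46 mm wide, 28 mm high, up to the window at x +65.
- scanner_nose (a point): Middle of the scanner's window, 65 mm ahead of and 14 mm above the scanner's origin; axes as those of the scanner.
- mat: The scanner's black rubber mat, fixed flat on the bench, 200 (x) by 150 (y) by 3 mm thick. Origin at the centre of its underside.
- tape: Bystander: roll of adhesive tape lying flat, 94 mm outside, 76 mm inside, 20 mm high. Origin at the centre of its underside.
- mouse: Bystander: black computer mouse, 100 by 58 by 34 mm. Origin at the centre of its underside.
- petri_dish: Bystander: lidded clear petri dish, 62 mm across, 16 mm high. Origin at the centre of its underside.
- slide_box: Bystander: white and grey box for microscope slides, 87 by 102 by 35 mm. Origin at the centre of its underside.
- oil_bottle: Bystander: small amber immersion-oil bottle with black cap, 36 mm across, 72 mm high, standing. Origin at the centre of its underside.
- resin_mount: Bystander: black resin disc with a metal specimen in it, 30 mm across, 20 mm high, lying flat on the bench. Origin at the centre of its underside.
- objective: Bystander: metal microscope objective standing on its wide end, 34 mm across, 56 mm high. Origin at the centre of its underside.
Things that resemble listed ones, but are neither listed nor needed, are in the scene too. What is shaped like the scanner but blue is not meant.

How it is judged:
By the outcome, as a careful person would: the job done as asked, in the order asked, and still so for the second after the job is handed in, while the arm keeps its last pose, push and grip.
It also fails if it takes over 54 s, if anything falls off the work surface, if the arm or the gripper's body presses on something with over 40 N, if the wrist force passes 120 N, or if a joint passes its speed limit or range.

### The arm

A 6-joint arm with a two-finger parallel gripper is mounted at the origin on the work surface. World frame = base frame: x ahead of the robot, y to its left, z up, the work surface at z = 0. Lengths are in m, angles in rad, forces in N, time in s.
With the tool pointing down it reaches from about 0.275 to 0.825 m from the base axis. Payload 4.9 kg.
Tool frame: the origin (TCP) lies at the very end of the fingers, on their centre line; the grasp point (between the pads) lies 19 mm behind it; z points along the fingers, y is the line along which they close (so a half turn about z gives the same grasp; the last joint's range is limited). The gripper opens to 85 mm and grips with 20 to 120 N. Pads are 22 mm wide; open, the fingers measure 114 mm over their backs; the gripper's body (76 mm by 85 mm) begins 54 mm behind the grasp point. The pads swing forward as they close: fully open they stand 13 mm farther back than shut.
Start: joints at [-1.387, 0.326, -0.193, 1.052, 0, 1.437], TCP at [0.172, -0.522, 0.231] pointing down, gripper open.
Joint ranges: [-2.65, 2.65], [-0.97, 1.79], [-1.3, 1.35], [-1.93, 2.1], [-1.47, 1.37], [-3.14, 3.14]. Speed limits (rad/s): [2.57, 2.57, 3.14, 3.14, 3.14, 3.14].

### API

Orientations are given as a unit quaternion [x, y, z, w].
In Python, from plant import env, eyes gives the robot as it stands.
- The arm moves only by the tool jog_arm, never from a script. Its arguments are lists of equal length, an entry for each row: "delta_pos": the shift along the tool's x, y, z in m, a list of three; "twist": the turn about the tool's z in degrees; "jaw": the closure, from 0 (fully open) to 1 (shut). A call has 1 to 10 rows; each row shifts and turns the commanded pose from where the row before left it, along the tool's axes as they then stand; what a row does not reach is not made up. A row lasts 1/8 s, in which the tool goes at most 62.5 mm and 10.7 degrees, less where a joint would pass 70% of its speed; a pose out of reach is approached as far as the arm can. A call is refused whole if a number of a shift passes 0.0625 or a number of a turn 10.7, either way. A call with a gripper value outside its range is refused whole. The fingers move at their own pace and stop on an object; the grip force is fixed at half the most. Time passes only in rows, so rows that do not move let the fingers close. It gives the time, the measured TCP pose, the force, the opening and the grip force at its end, in the units of the state.
- env.read_state(): the state, without advancing time (a new reading comes with each control period).
- eyes.snapshot(name): name is "scene" or "top" or "wrist"; returns the picture (400x640x3 uint8, red, green, blue); there is no depth.
- eyes.get_calibration(name): a dict with "camera_matrix" (3x3 intrinsics, pixels), "cam_to_world" (4x4, takes a point from camera to world coordinates). Camera axes: x right, y up, looking along -z (the intrinsics and any distortion apply to the point x, -y, -z); pixel columns grow to the right and rows downward; lengths in m; the calibration is good to about 2 mm. A picture is of the moment at which its call begins: read the wrist's pose just before it. get_calibration takes no time and is no camera call; for the wrist camera it gives the pose at the moment of the call.
- env.finish_job(): hands the job in; it is judged then, once.
The state is a dict: "clock": time; "joint_positions": joint angles; "qd": joint speeds; "joint_torque": joint torques, N m; "tool_pos": TCP position; "ee_rot": TCP orientation; "ft_force": force on the tool from outside, world axes, zero at the start; "moment": the same for the moment, N m; "opening": finger opening in m; "grip_force": force on a finger pad.
Only numpy, scipy, OpenCV 4.12 (cv2) and the standard library are available. Lean on these libraries where they do the work, as an engineer would, in place of code of your own. Each camera call takes 0.05 s, during which the arm holds its last target. There are 200 camera calls.

## Working session

There is one attempt and no reset: what is moved stays moved. The work goes in short steps, Python scripts to look and compute and a tool call to move; the robot and the scene stay as the last step left them, time stands still between calls to the robot, and variables do not carry over. Pictures are saved under pics/ and viewed, at most 10 in all, crops included, and the job is handed in when it is done.

Besides the shell and the picture viewer there is one more tool, called after "Request:" by a JSON object that holds its "name" and its "arguments", one argument or row to a line. jog_arm: Moves the arm, as the interface text tells. Its arguments: {"type":"object","properties":{"delta_pos":{"type":"array"},"twist":{"type":"array"},"jaw":{"type":"array"}},"required":["delta_pos","twist","jaw"]}

```bash
ls; mkdir -p pics; python3 - <<'E'
from plant import env, eyes
import cv2,numpy as np
s=env.read_state(); print({k:np.round(v,4).tolist() for k,v in s.items()})
for n in("top","scene"):
    im=eyes.snapshot(n); cv2.imwrite(f"pics/{n}0.png",im[:,:,::-1]); c=eyes.get_calibration(n)
    print(n,c["camera_matrix"],np.round(c["cam_to_world"],4),[k for k in c])
E
```

```text
pics
{'clock': 0.0, 'joint_positions': [-1.3872, 0.3269, -0.1936, 1.052, 0.0, 1.4366], 'qd': [-0.0002, 0.0004, -0.0001, 0.0012, 0.0013, -0.0011], 'joint_torque': [0.0001, -44.3404, 26.2435, 0.0154, 0.0, -0.0], 'tool_pos': [0.1718, -0.5218, 0.2305], 'ee_rot': [0.9874, 0.1582, -0.0, -0.0009], 'ft_force': [0.3069, 0.4589, -0.1101], 'moment': [-0.0245, -0.0006, 0.0132], 'grip_force': 0.0, 'opening': 0.085}
top [[420.30112694   0.         316.81935791]
 [  0.         420.30112694 195.58981895]
 [  0.           0.           1.        ]] [[ 0.0078  0.9956 -0.0931  0.415 ]
 [-0.9999  0.0085  0.0067 -0.0233]
 [ 0.0075  0.093   0.9956  1.2919]
 [ 0.      0.      0.      1.    ]] ['camera_matrix', 'cam_to_world']
scene [[460.26693635   0.         323.6228001 ]
 [  0.         460.26693635 199.54956995]
 [  0.           0.           1.        ]] [[-0.1969 -0.5844  0.7872  1.5384]
 [ 0.9803 -0.1036  0.1682  0.2026]
 [-0.0167  0.8048  0.5933  0.8555]
 [ 0.      0.      0.      1.    ]] ['camera_matrix', 'cam_to_world']
```

View pics/top0.png

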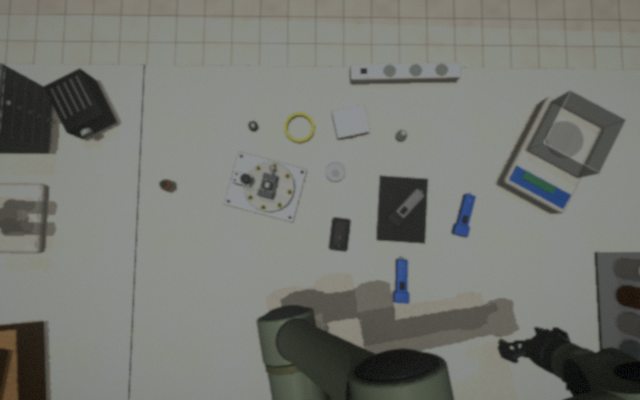

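View pics/scene0.png

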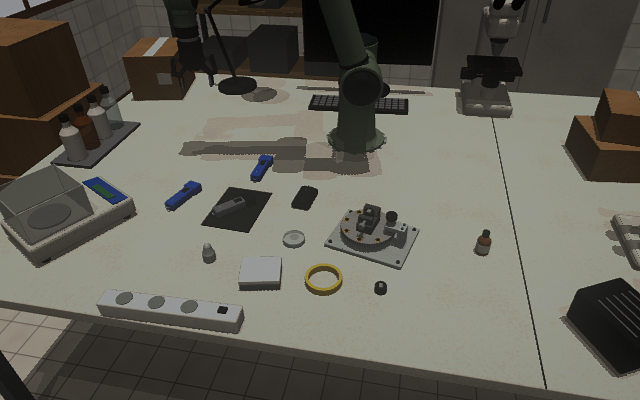

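The top view shows the grey stick on the black mat at about (407,206), with two blue lookalikes at (464,215) and (402,280). The stage is at (266,187), with the plunger knob on its left at about (245,178). The grey one lying on the mat fits the description. I'll enlarge both regions to confirm.

```bash
python3 - <<'E'
import cv2,numpy as np
t=cv2.imread("pics/top0.png")
a=cv2.resize(t[170:250,365:445],(400,400),interpolation=cv2.INTER_CUBIC)
b=cv2.resize(t[145:225,225:305],(400,400),interpolation=cv2.INTER_CUBIC)
o=np.hstack([a,b]); o=np.clip(255*(o/255.)**.55,0,255).astype(np.uint8)
cv2.imwrite("pics/crop1.png",o)
E
```

```text
(no output)
```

View pics/crop1.png

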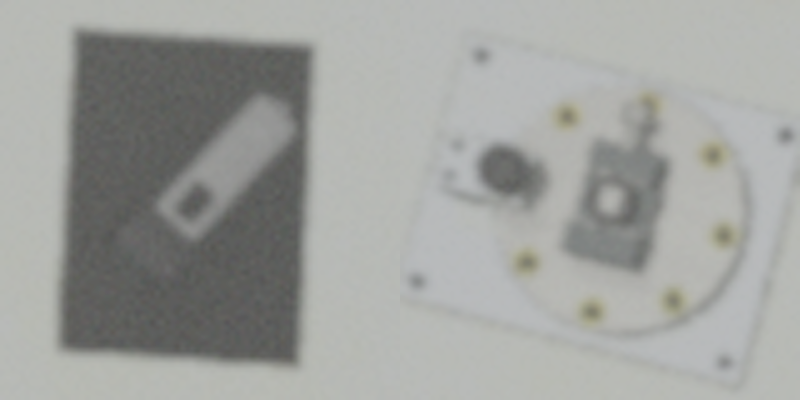

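The enlarged crop confirms the grey scanner: body at about (413,200), black head at lower left about (396,218), so its window points to image lower left. The stage's knob is at about (326,179 minus 80) = (246,178), and the stage's +y points image left.

```bash
cat > h.py <<'E'
import cv2,numpy as np
from plant import env,eyes
def cast(c,uv,z):
    K=c["camera_matrix"];T=c["cam_to_world"]
    uv=np.atleast_2d(np.asarray(uv,float))
    d=np.c_[(uv[:,0]-K[0,2])/K[0,0],-(uv[:,1]-K[1,2])/K[1,1],-np.ones(len(uv))]@T[:3,:3].T
    return T[:3,3]+d*((z-T[2,3])/d[:,2])[:,None]
def proj(c,P):
    T=c["cam_to_world"];K=c["camera_matrix"];p=(np.atleast_2d(P)-T[:3,3])@T[:3,:3]
    return np.c_[K[0,2]+K[0,0]*p[:,0]/-p[:,2],K[1,2]-K[1,1]*p[:,1]/-p[:,2]]
E
python3 - <<'E'
from h import *
t=cv2.imread("pics/top0.png");c=eyes.get_calibration("top")
g=cv2.cvtColor(t,cv2.COLOR_BGR2GRAY)
mat=g[170:250,370:440]
print("mat/scanner gray levels",g[205,385],g[198,415],g[150,380])
m=np.zeros_like(g);m[172:248,374:432]=(g<75)[172:248,374:432]*255
# body: bright inside mat
x0,y0=385,183
b=np.zeros_like(g); b[y0:238,x0:423]=(g[y0:238,x0:423]>70)*255
n,l,st,ce=cv2.connectedComponentsWithStats(b)
i=1+np.argmax(st[1:,4]);k=cv2.findContours((l==i).astype(np.uint8),cv2.RETR_EXTERNAL,cv2.CHAIN_APPROX_NONE)[0][0]
r=cv2.minAreaRect(k);print(st[i],r);q=cast(c,cv2.boxPoints(r),.027);print(q.round(4),np.linalg.norm(np.diff(q,axis=0),axis=1))
km=cv2.findContours(m,cv2.RETR_EXTERNAL,cv2.CHAIN_APPROX_NONE)[0];km=max(km,key=cv2.contourArea)
rm=cv2.minAreaRect(km);qm=cast(c,cv2.boxPoints(rm),.003);print("mat",qm.round(4),qm.mean(0),np.linalg.norm(np.diff(qm,axis=0),axis=1))
# stage corners from crop estimate
pc=np.array([[468,33],[800-2,112],[742,388],[405,297]],float);pc[:,0]-=400
uv=pc/5+[225,145]-.4; w=cast(c,uv,.012);print("plate",w.round(4),np.linalg.norm(np.diff(w,axis=0),axis=1))
print("turntable c",cast(c,[(621-400)/5+224.6,209/5+144.6],.044))
print("knob",cast(c,[(505-400)/5+224.6,169/5+144.6],.108))
E
```

```text
mat/scanner gray levels 42 98 142
[397 189  26  29 289] ((410.0697937011719, 202.60562133789062), (10.504446029663086, 32.00477600097656), 42.51044845581055)
[[ 0.489  -0.2693  0.027 ]
 [ 0.5612 -0.3357  0.027 ]
 [ 0.5398 -0.3588  0.027 ]
 [ 0.4678 -0.2924  0.027 ]] [0.09807612 0.03157842 0.09793519]
mat [[ 0.4029 -0.2144  0.003 ]
 [ 0.5978 -0.2274  0.003 ]
 [ 0.59   -0.3749  0.003 ]
 [ 0.3952 -0.3597  0.003 ]] [ 0.49651529 -0.29410591  0.003     ] [0.19532925 0.14762604 0.19540905]
plate [[0.6701 0.2116 0.012 ]
 [0.6227 0.0075 0.012 ]
 [0.4528 0.0398 0.012 ]
 [0.5066 0.2458 0.012 ]] [0.20949368 0.17290224 0.21294908]
turntable c [[0.55801269 0.11178723 0.044     ]]
knob [[0.57294264 0.17102283 0.108     ]]
```

Request:
{"name": "jog_arm", "arguments": {
  "delta_pos": [
    [0.038, -0.0105, 0],
    [0.038, -0.0105, 0],
    [0.038, -0.0105, 0],
    [0.038, -0.0105, 0],
    [0.038, -0.0105, 0],
    [0.038, -0.0105, 0],
    [0.038, -0.0105, 0],
    [0.038, -0.0105, 0],
    [0.038, -0.0105, 0],
    [0.038, -0.0105, 0]
  ],
  "twist": [0, 0, 0, 0, 0, 0, 0, 0, 0, 0],
  "jaw": [0, 0, 0, 0, 0, 0, 0, 0, 0, 0]
}}

```text
clock: 1.35
tool_pos: [0.5008, -0.303, 0.2309]
ee_rot: [0.987, 0.158, -0.0, -0.0]
ft_force: [0.1, 0.2, -0.4]
opening: 0.0855
grip_force: 0.0
```

Request:
{"name": "jog_arm", "arguments": {
  "delta_pos": [
    [0, 0, 0],
    [0, 0, 0],
    [0, 0, 0],
    [0, 0, 0],
    [0, 0, 0],
    [0, 0, 0],
    [0, 0, 0],
    [0, 0, 0],
    [0, 0, 0],
    [0, 0, 0]
  ],
  "twist": [-10, -10, -10, -10, -10, -10, -10, -10, -10, -10],
  "jaw": [0, 0, 0, 0, 0, 0, 0, 0, 0, 0]
}}

```text
clock: 2.6
tool_pos: [0.4998, -0.3038, 0.2307]
ee_rot: [0.511, 0.86, 0.0, -0.001]
ft_force: [-0.6, 0.2, -0.0]
opening: 0.0854
grip_force: 0.0
```

Request:
{"name": "jog_arm", "arguments": {
  "delta_pos": [
    [0, 0, 0],
    [0, 0, 0],
    [0, 0, 0]
  ],
  "twist": [-10, -9.5, 0],
  "jaw": [0, 0, 0]
}}

```text
clock: 2.98
tool_pos: [0.4998, -0.3038, 0.2308]
ee_rot: [0.362, 0.932, 0.0, -0.0]
ft_force: [0.3, 0.1, -1.0]
opening: 0.0856
grip_force: 0.0
```

```bash
python3 - <<'E'
from h import *
import pickle
s=env.read_state(); print(s["clock"],np.round(s["tool_pos"],4),np.round(s["ee_rot"],4),np.round(s["joint_positions"],3))
c=eyes.get_calibration("wrist");im=eyes.snapshot("wrist");cv2.imwrite("pics/w1.png",im[:,:,::-1]);pickle.dump(c,open("w1.pkl","wb"))
print(c["camera_matrix"],c["cam_to_world"].round(4))
E
```

```text
2.975 [ 0.4998 -0.3038  0.2308] [ 3.616e-01  9.323e-01  1.000e-04 -5.000e-04] [-0.672  0.392 -0.097  1.083  0.     0.068]
[[343.15589022   0.         320.76310798]
 [  0.         343.15589022 200.69622728]
 [  0.           0.           1.        ]] [[ 0.674  -0.7002 -0.2356  0.4397]
 [ 0.7388  0.6395  0.2127 -0.2478]
 [ 0.0017 -0.3174  0.9483  0.3732]
 [ 0.      0.      0.      1.    ]]
```

View pics/w1.png

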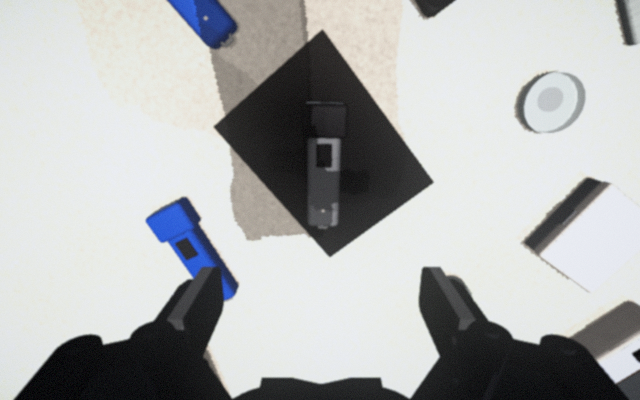

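The wrist view shows the scanner upright at about (324,165), with its black head at the top (327,120) and grey body from (308,138) to (338,226). I'll measure it here.

```bash
python3 - <<'E'
from h import *
import pickle
c=pickle.load(open("w1.pkl","rb"));t=cv2.imread("pics/w1.png");g=cv2.cvtColor(t,cv2.COLOR_BGR2GRAY)
for v in (110,130,150,170,190,205,215): print(v,g[v,300:350:1].tolist())
print("col",[int(x) for x in g[95:235,316]])
o=cv2.resize(g[90:240,250:400],(600,600),interpolation=cv2.INTER_CUBIC);o=np.clip(255*(o/255.)**.5,0,255).astype(np.uint8);cv2.imwrite("pics/w1c.png",o)
E
```

```text
110 [20, 15, 14, 18, 16, 21, 22, 18, 16, 18, 24, 29, 32, 44, 47, 41, 39, 37, 45, 45, 41, 45, 39, 41, 49, 47, 47, 47, 43, 50, 44, 49, 50, 51, 46, 51, 46, 47, 49, 48, 52, 45, 52, 49, 47, 46, 36, 34, 30, 36]
130 [22, 12, 15, 19, 14, 8, 21, 17, 22, 12, 9, 17, 16, 18, 14, 19, 21, 30, 32, 28, 30, 31, 32, 35, 35, 36, 35, 36, 41, 38, 35, 40, 36, 41, 40, 37, 37, 36, 41, 39, 41, 43, 39, 40, 39, 32, 28, 27, 30, 29]
150 [16, 20, 22, 22, 17, 18, 19, 36, 48, 54, 57, 60, 62, 65, 61, 56, 32, 26, 24, 24, 22, 31, 28, 30, 22, 28, 29, 29, 34, 31, 26, 62, 104, 133, 140, 136, 128, 118, 103, 83, 58, 37, 29, 30, 33, 30, 32, 32, 32, 34]
170 [25, 16, 25, 20, 16, 17, 19, 36, 41, 53, 61, 61, 59, 62, 58, 59, 61, 63, 64, 59, 58, 64, 64, 65, 64, 71, 89, 111, 116, 110, 112, 120, 120, 115, 109, 111, 107, 93, 83, 68, 41, 30, 32, 25, 17, 25, 20, 17, 27, 23]
190 [28, 35, 26, 31, 29, 25, 28, 38, 49, 54, 60, 59, 64, 64, 55, 64, 62, 65, 66, 63, 61, 61, 64, 61, 61, 68, 65, 67, 63, 61, 63, 65, 62, 62, 62, 62, 65, 60, 49, 45, 29, 26, 24, 21, 26, 22, 27, 28, 26, 27]
205 [34, 33, 38, 33, 38, 36, 34, 46, 63, 68, 72, 72, 71, 68,
[... 224 characters left out ...]
5, 86, 85, 83, 88, 88, 82, 86, 85, 90, 86, 89, 85, 85, 97, 116, 136, 140, 130, 116, 97, 67, 50, 46, 42, 46, 44, 44, 42, 44, 45, 45, 47]
col [30, 32, 34, 32, 33, 30, 53, 67, 54, 33, 21, 32, 42, 43, 43, 39, 41, 41, 42, 45, 36, 40, 44, 38, 36, 34, 41, 36, 29, 33, 35, 29, 31, 28, 28, 21, 20, 24, 17, 18, 14, 16, 22, 49, 69, 65, 66, 71, 61, 49, 43, 41, 46, 31, 37, 32, 40, 37, 36, 39, 41, 42, 38, 42, 36, 38, 45, 42, 44, 38, 36, 41, 50, 62, 61, 61, 63, 63, 60, 61, 58, 60, 61, 62, 62, 65, 60, 58, 65, 65, 63, 64, 64, 60, 61, 62, 61, 68, 65, 62, 66, 61, 59, 67, 64, 65, 65, 60, 69, 64, 62, 64, 70, 72, 71, 73, 81, 85, 89, 87, 82, 84, 85, 89, 87, 85, 90, 86, 84, 78, 68, 57, 46, 42, 40, 41, 39, 45, 41, 43]
```

View pics/w1c.png

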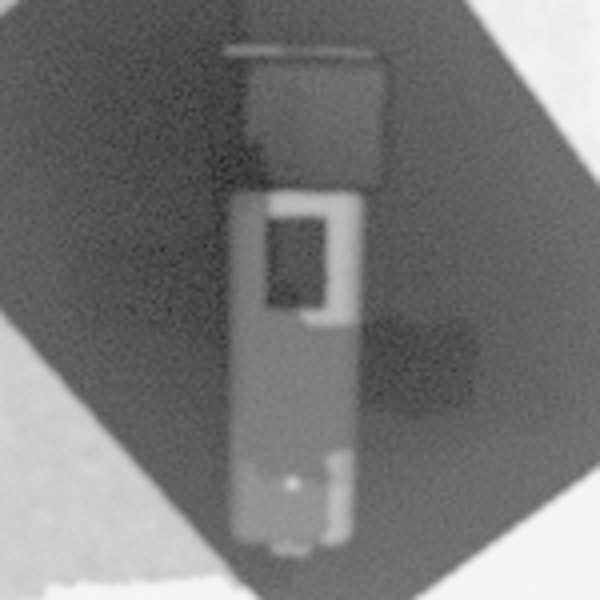

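```bash
python3 - <<'E'
from h import *
import pickle
c=pickle.load(open("w1.pkl","rb"))
uv=np.array([[230,190],[363,190],[353,544],[233,544]])/4+[250-.4,90-.4]
q=cast(c,uv,.029);print(q.round(4),np.linalg.norm(np.diff(q,axis=0),axis=1))
f,r=(q[0]+q[1])/2,(q[2]+q[3])/2;d=f-r;L=np.linalg.norm(d);d/=L;print("yaw",np.degrees(np.arctan2(d[1],d[0])),"L",L)
ctr=(f+r)/2; o=ctr+.017*d;print("body ctr",ctr,"origin",o)
s=env.read_state();x,y,_,_=s["ee_rot"];th=2*np.arctan2(y,x);X=np.array([np.cos(th),np.sin(th)]);Y=np.array([np.sin(th),-np.cos(th)])
e=(o[:2]-s["tool_pos"][:2]);print("tool yaw",np.degrees(th),"delta tool",e@X,e@Y)
E
```

```text
[[ 0.4667 -0.29    0.029 ]
 [ 0.489  -0.2656  0.029 ]
 [ 0.5587 -0.3305  0.029 ]
 [ 0.5368 -0.3545  0.029 ]] [0.03311963 0.09528616 0.03252618]
yaw 137.21226042585369 L 0.0952759742100758
body ctr [ 0.51280852 -0.31016401  0.029     ] origin [ 0.50033264 -0.29861618  0.029     ]
tool yaw 137.54951308182413 delta tool 0.003153634041618955 0.004178592596733013
```

Request:
{"name": "jog_arm", "arguments": {
  "delta_pos": [
    [-0.001, 0.004, 0.02],
    [0, 0, 0.04],
    [0, 0, 0.04],
    [0, 0, 0.04],
    [0, 0, 0.04],
    [0, 0, 0.02],
    [0, 0, 0.015],
    [0, 0, 0.01],
    [0, 0, 0],
    [0, 0, 0]
  ],
  "twist": [0.3, 0, 0, 0, 0, 0, 0, 0, 0, 0],
  "jaw": [0, 0, 0, 0, 0, 0, 0, 0, 0, 0.2]
}}

```text
clock: 4.28
tool_pos: [0.504, -0.3021, 0.0071]
ee_rot: [0.363, 0.932, -0.0, 0.001]
ft_force: [0.3, -0.0, -0.4]
opening: 0.0699
grip_force: 0.0
```

Request:
{"name": "jog_arm", "arguments": {
  "delta_pos": [
    [0, 0, 0],
    [0, 0, 0],
    [0, 0, 0],
    [0, 0, 0],
    [0, 0, 0],
    [0, 0, 0],
    [0, 0, 0]
  ],
  "twist": [0, 0, 0, 0, 0, 0, 0],
  "jaw": [0.4, 0.6, 1, 1, 1, 1, 1]
}}

```text
clock: 5.15
tool_pos: [0.5039, -0.3021, 0.0071]
ee_rot: [0.363, 0.932, -0.0, 0.001]
ft_force: [-0.8, 0.4, 6.1]
opening: 0.033
grip_force: 60.8
```

Request:
{"name": "jog_arm", "arguments": {
  "delta_pos": [
    [0, 0, -0.01],
    [0, 0, -0.03],
    [0, 0, -0.05],
    [0, 0, -0.05],
    [0, 0, -0.04],
    [0, 0, -0.02],
    [0, 0, 0],
    [0, 0, 0],
    [0, 0, 0],
    [0, 0, 0]
  ],
  "twist": [0, 0, 0, 0, 5, 10, 10, 10, 10, 10],
  "jaw": [1, 1, 1, 1, 1, 1, 1, 1, 1, 1]
}}

```text
clock: 6.4
tool_pos: [0.5031, -0.3013, 0.2063]
ee_rot: [0.754, 0.657, -0.0, -0.0]
ft_force: [0.3, -0.1, -1.5]
opening: 0.0326
grip_force: 59.9
```

Request:
{"name": "jog_arm", "arguments": {
  "delta_pos": [
    [0.02, -0.004, 0],
    [0.043, -0.004, 0],
    [0.043, -0.004, 0],
    [0.043, -0.004, 0],
    [0.043, -0.004, 0],
    [0.043, -0.004, 0],
    [0.043, -0.004, 0],
    [0.043, -0.005, 0],
    [0.03, -0.003, 0],
    [0, 0, 0]
  ],
  "twist": [6.2, 0, 0, 0, 0, 0, 0, 0, 0, 0],
  "jaw": [1, 1, 1, 1, 1, 1, 1, 1, 1, 1]
}}

```text
clock: 7.65
tool_pos: [0.5496, 0.0498, 0.2063]
ee_rot: [0.786, 0.618, -0.0, -0.0]
ft_force: [0.8, 0.1, -1.5]
opening: 0.0331
grip_force: 59.9
```

```bash
python3 - <<'E'
from h import *
import pickle
s=env.read_state(); print(s["clock"],np.round(s["tool_pos"],4),np.round(s["ee_rot"],4),s["opening"],s["grip_force"])
c=eyes.get_calibration("wrist");im=eyes.snapshot("wrist");cv2.imwrite("pics/w2.png",im[:,:,::-1]);pickle.dump(c,open("w2.pkl","wb"))
E
```

```text
7.65 [0.5496 0.0498 0.2063] [ 7.858e-01  6.185e-01 -1.000e-04 -3.000e-04] 0.03306453333489995 59.94315505027771
```

View pics/w2.png

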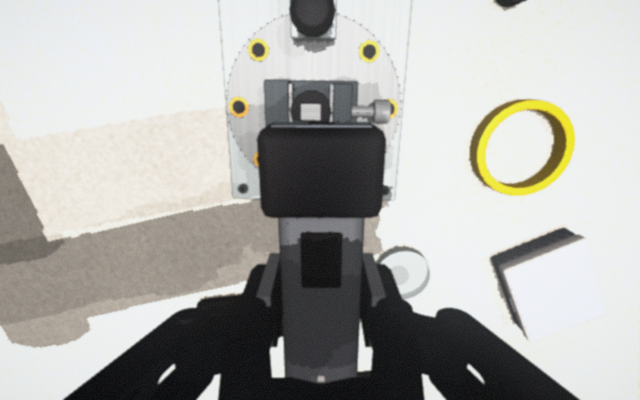

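The wrist view shows the vice centred at (312,100), the knob at (312,12) and the yellow index holes at (258,49), (370,50) and (239,107). The scanner is held straight in the fingers.

```bash
python3 - <<'E'
from h import *
import pickle
c=pickle.load(open("w2.pkl","rb"));t=cv2.imread("pics/w2.png")
hsv=cv2.cvtColor(t,cv2.COLOR_BGR2HSV);m=cv2.inRange(hsv,(12,110,80),(40,255,255));m[:,430:]=0
ks=[k for k in cv2.findContours(m,cv2.RETR_EXTERNAL,cv2.CHAIN_APPROX_NONE)[0] if cv2.contourArea(k)>25]
P=[]
for k in ks:
    (x,y),w,a=cv2.minAreaRect(k);p=cast(c,[x,y],.044)[0];P.append(p[:2]);print(round(x,1),round(y,1),np.round(w,1),p.round(4))
P=np.array(P)
# knob: dark blob near top
g=cv2.cvtColor(t,cv2.COLOR_BGR2GRAY)
for v in (5,10,15): print(v,[i for i in range(280,345) if g[v,i]<70][::1][:1],[i for i in range(280,345) if g[v,i]<70][-1:])
print("knobcol",[int(x) for x in g[20:45,312]])
for v in (20,100,180): print(v,"plate L",[int(x) for x in g[v,210:240]])
# vice edges rows
print("vice row 90",[int(x) for x in g[90,255:370]])
# full-circle holes only -> centre via r=.064
E
```

```text
256.0 158.5 [13.  4.] [0.4982 0.0839 0.044 ]
393.3 107.8 [16.1  5.7] [0.6257 0.0984 0.044 ]
238.3 106.8 [18.4 17.7] [0.4966 0.1305 0.044 ]
369.0 51.0 [20. 18.] [0.614  0.1474 0.044 ]
258.0 49.5 [21. 18.] [0.5261 0.1698 0.044 ]
5 [291] [332]
10 [291] [334]
15 [292] [332]
knobcol [72, 71, 70, 69, 66, 59, 56, 51, 53, 49, 48, 44, 40, 45, 45, 43, 58, 71, 83, 82, 89, 100, 112, 122, 121]
20 plate L [239, 239, 239, 240, 240, 239, 240, 239, 233, 222, 223, 233, 239, 240, 239, 240, 239, 239, 239, 239, 238, 236, 237, 239, 238, 240, 239, 238, 240, 239]
100 plate L [242, 242, 242, 241, 241, 240, 241, 241, 241, 242, 241, 243, 241, 241, 235, 219, 202, 209, 215, 220, 218, 216, 215, 214, 205, 191, 176, 167, 159, 164]
180 plate L [235, 235, 235, 233, 234, 233, 235, 237, 235, 236, 235, 236, 233, 233, 231, 232, 234, 235, 235, 231, 212, 192, 197, 213, 214, 212, 211, 211, 211, 216]
vice row 90 [227, 228, 224, 219, 219, 214, 216, 208, 181, 133, 115, 112, 115, 115, 115, 120, 113, 112, 115, 119, 118, 121, 122, 116, 115, 116, 117, 117, 116, 114, 114, 109, 98, 142, 197, 216, 184, 126, 79, 76, 88, 97, 100, 101, 99, 99, 98, 98, 96, 88, 84, 75, 72, 72, 71, 73, 71, 70, 73, 71, 73, 83, 88, 89, 99, 102, 101, 98, 99, 91, 89, 94, 91, 86, 103, 151, 177, 163, 117, 95, 97, 107, 103, 100, 103, 96, 102, 103, 105, 103, 100, 102, 100, 101, 100, 95, 94, 89, 94, 102, 103, 100, 128, 175, 198, 206, 207, 204, 205, 204, 203, 199, 201, 202, 203]
```

```bash
python3 - <<'E'
from h import *
import pickle
c=pickle.load(open("w2.pkl","rb"))
for col in ([[219.5,20],[225.8,100],[231.2,180]],):
    w=cast(c,col,.012);d=w[0]-w[2];print("plate edge x-axis yaw",np.degrees(np.arctan2(d[1],d[0]))-90)
q=cast(c,[[312.5,10]],.100);print("knob approx",q)
# scanner head edges in hand, top z
s=env.read_state();tp=np.array(s["tool_pos"]);x,y,_,_=s["ee_rot"];th=2*np.arctan2(y,x);X=np.array([np.cos(th),np.sin(th)]);Y=np.array([np.sin(th),-np.cos(th)])
print("tool yaw",np.degrees(th))
for n,uv,dz in (("headfront L,R",[[261,127],[384,127]],.0239),("body front L,R",[[279,216],[363,216]],.0219),("body rear",[[284,377],[357,377]],.0219)):
    w=cast(c,uv,tp[2]+dz)[:,:2]-tp[:2];print(n,np.round(np.c_[w@X,w@Y],4).tolist())
C=np.array([.5589,.1147])
for yaw in (76.0,):
    a=np.radians(yaw);u=np.array([np.cos(a),np.sin(a)]);L=C-.022*u;print("label",L,"TCP target",L-.17*u,"knob",C+.064*u,"delta tool",(L-.17*u-tp[:2])@X,(L-.17*u-tp[:2])@Y)
E
```

```text
plate edge x-axis yaw -14.228984629337006
knob approx [[0.57492311 0.17667351 0.1       ]]
tool yaw 76.32528393451052
headfront L,R [[0.0707, -0.0207], [0.0708, 0.0211]]
body front L,R [[0.0376, -0.016], [0.0376, 0.0155]]
body rear [[-0.0393, -0.0166], [-0.0393, 0.016]]
label [0.55357772 0.09335349] TCP target [ 0.512451   -0.07159678] knob [0.574383   0.17679893] delta tool -0.12550628608904119 -0.007674615618250991
```

Request:
{"name": "jog_arm", "arguments": {
  "delta_pos": [
    [-0.02, -0.002, 0],
    [-0.04, -0.002, 0],
    [-0.04, -0.002, 0],
    [-0.027, -0.002, 0],
    [0, 0, 0.03],
    [0, 0, 0.04],
    [0, 0, 0.04],
    [0, 0, 0.03],
    [0, 0, 0.0193],
    [0, 0, 0]
  ],
  "twist": [0, 0, 0, 0.5, 0, 0, 0, 0, 0, 0],
  "jaw": [1, 1, 1, 1, 1, 1, 1, 1, 1, 1]
}}

```text
clock: 8.95
tool_pos: [0.5098, -0.075, 0.0458]
ee_rot: [0.79, 0.613, -0.001, -0.001]
ft_force: [-0.4, 0.2, -2.0]
opening: 0.0328
grip_force: 59.9
```

```bash
python3 - <<'E'
from h import *
s=env.read_state(); print(s["clock"],np.round(s["tool_pos"],4),np.round(s["ee_rot"],4),s["opening"],s["grip_force"])
x,y,_,_=s["ee_rot"];print(np.degrees(2*np.arctan2(y,x)))
im=eyes.snapshot("scene");cv2.imwrite("pics/s2.png",cv2.resize(im[130:270,250:450,::-1],(800,560),interpolation=cv2.INTER_CUBIC))
E
```

```text
8.95 [ 0.5098 -0.075   0.0458] [ 0.7904  0.6126 -0.0013 -0.0013] 0.032777569554100744 59.94399547576904
75.56075413089096
```

View pics/s2.png

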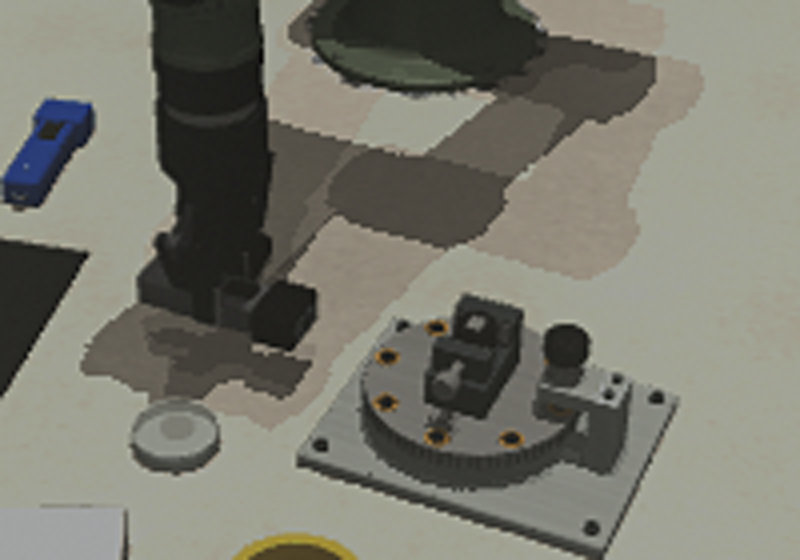

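The scene crop shows the scanner held level at about (240,305), facing the vice's label side across the turntable rim. I'll correct the position by about 3 mm and hold.

Request:
{"name": "jog_arm", "arguments": {
  "delta_pos": [
    [0.0035, 0.001, -0.001],
    [0, 0, 0],
    [0, 0, 0],
    [0, 0, 0],
    [0, 0, 0],
    [0, 0, 0],
    [0, 0, 0],
    [0, 0, 0],
    [0, 0, 0],
    [0, 0, 0]
  ],
  "twist": [-0.2, 0, 0, 0, 0, 0, 0, 0, 0, 0],
  "jaw": [1, 1, 1, 1, 1, 1, 1, 1, 1, 1]
}}

```text
clock: 10.25
tool_pos: [0.5137, -0.0706, 0.048]
ee_rot: [0.789, 0.615, -0.0, -0.0]
ft_force: [0.3, 0.1, -0.1]
opening: 0.0328
grip_force: 59.9
```

Request:
{"name": "jog_arm", "arguments": {
  "delta_pos": [
    [0, 0, 0],
    [0, 0, 0],
    [0, 0, 0],
    [0, 0, 0],
    [0, 0, 0],
    [0, 0, 0],
    [0, 0, 0]
  ],
  "twist": [0, 0, 0, 0, 0, 0, 0],
  "jaw": [1, 1, 1, 1, 1, 1, 1]
}}

```text
clock: 11.12
tool_pos: [0.5138, -0.0706, 0.048]
ee_rot: [0.789, 0.615, 0.0, -0.0]
ft_force: [-0.5, 0.5, -1.4]
opening: 0.0326
grip_force: 59.9
```

Request:
{"name": "jog_arm", "arguments": {
  "delta_pos": [
    [-0.0018, -0.0017, 0.001],
    [0, 0, 0],
    [0, 0, 0],
    [0, 0, 0],
    [0, 0, 0],
    [0, 0, 0],
    [0, 0, 0],
    [0, 0, 0],
    [0, 0, 0],
    [0, 0, 0]
  ],
  "twist": [0, 0, 0, 0, 0, 0, 0, 0, 0, 0],
  "jaw": [1, 1, 1, 1, 1, 1, 1, 1, 1, 1]
}}

```text
clock: 12.38
tool_pos: [0.5117, -0.0719, 0.047]
ee_rot: [0.789, 0.615, -0.0, 0.0]
ft_force: [0.4, 0.3, -1.9]
opening: 0.0329
grip_force: 59.9
```

Request:
{"name": "jog_arm", "arguments": {
  "delta_pos": [
    [0, 0, 0],
    [0, 0, 0],
    [0, 0, 0]
  ],
  "twist": [0, 0, 0],
  "jaw": [1, 1, 1]
}}

```text
clock: 12.75
tool_pos: [0.5117, -0.0719, 0.047]
ee_rot: [0.789, 0.615, 0.0, -0.0]
ft_force: [-0.0, -0.0, -1.4]
opening: 0.0326
grip_force: 59.9
```

Request:
{"name": "jog_arm", "arguments": {
  "delta_pos": [
    [0, 0, -0.02],
    [0, 0, -0.04],
    [0, 0, -0.04],
    [-0.02, 0.005, 0],
    [-0.045, 0.009, 0],
    [-0.045, 0.009, 0],
    [-0.045, 0.009, 0],
    [-0.045, 0.009, 0],
    [-0.025, 0.007, 0],
    [0, 0, 0]
  ],
  "twist": [0, 0, 0, 0, 0, 0, 0, 0, 0, -5],
  "jaw": [1, 1, 1, 1, 1, 1, 1, 1, 1, 1]
}}

```text
clock: 14.0
tool_pos: [0.5033, -0.3042, 0.1468]
ee_rot: [0.761, 0.649, -0.0, 0.0]
ft_force: [-0.1, 0.5, -1.7]
opening: 0.0323
grip_force: 60.0
```

Request:
{"name": "jog_arm", "arguments": {
  "delta_pos": [
    [0, 0, 0],
    [0, 0, 0],
    [0, 0, 0],
    [0, 0, 0],
    [0, 0, 0],
    [0, 0, 0],
    [0, 0, 0.03],
    [0, 0, 0.04],
    [0, 0, 0],
    [0, 0, 0]
  ],
  "twist": [-10, -10, -10, -10, -10, -6.4, 0, 0, 0, 0],
  "jaw": [1, 1, 1, 1, 1, 1, 1, 1, 1, 1]
}}

```text
clock: 15.25
tool_pos: [0.5039, -0.3022, 0.078]
ee_rot: [0.364, 0.931, -0.0, 0.0]
ft_force: [0.3, 0.2, -1.8]
opening: 0.0327
grip_force: 60.0
```

Lowering the remaining 71 mm, slowly at the end.

Request:
{"name": "jog_arm", "arguments": {
  "delta_pos": [
    [0, 0, 0.03],
    [0, 0, 0.025],
    [0, 0, 0.008],
    [0, 0, 0.004],
    [0, 0, 0.002],
    [0, 0, 0.001],
    [0, 0, 0],
    [0, 0, 0]
  ],
  "twist": [0, 0, 0, 0, 0, 0, 0, 0],
  "jaw": [1, 1, 1, 1, 1, 1, 1, 1]
}}

```text
clock: 16.25
tool_pos: [0.5036, -0.3019, 0.0072]
ee_rot: [0.364, 0.931, -0.0, 0.0]
ft_force: [-0.3, 1.4, -0.0]
opening: 0.033
grip_force: 60.2
```

Request:
{"name": "jog_arm", "arguments": {
  "delta_pos": [
    [0, 0, 0.0005],
    [0, 0, 0],
    [0, 0, 0],
    [0, 0, 0],
    [0, 0, 0],
    [0, 0, 0],
    [0, 0, 0]
  ],
  "twist": [0, 0, 0, 0, 0, 0, 0],
  "jaw": [1, 0.55, 0.4, 0.2, 0, 0, 0]
}}

```text
clock: 17.12
tool_pos: [0.5034, -0.3018, 0.0065]
ee_rot: [0.364, 0.931, 0.0, -0.0]
ft_force: [0.7, -1.5, 0.0]
opening: 0.0854
grip_force: 0.0
```

Request:
{"name": "jog_arm", "arguments": {
  "delta_pos": [
    [0, 0, -0.01],
    [0, 0, -0.03],
    [0, 0, -0.05],
    [0, 0, -0.05],
    [0, 0, -0.04],
    [0, 0, -0.02],
    [0, 0, 0],
    [0, 0, 0]
  ],
  "twist": [0, 0, 0, 0, 0, 0, 0, 0],
  "jaw": [0, 0, 0, 0, 0, 0, 0, 0]
}}

```text
clock: 18.12
tool_pos: [0.5029, -0.3014, 0.2057]
ee_rot: [0.364, 0.931, 0.0, -0.001]
ft_force: [-1.0, -1.1, 0.2]
opening: 0.0853
grip_force: 0.0
```

```bash
python3 - <<'E'
from h import *
import pickle
s=env.read_state(); print(s["clock"],np.round(s["tool_pos"],4),np.round(s["ee_rot"],4),s["opening"])
im=eyes.snapshot("wrist");cv2.imwrite("pics/w3.png",im[:,:,::-1])
E
```

```text
18.125 [ 0.5029 -0.3014  0.2057] [ 3.640e-01  9.314e-01  2.000e-04 -6.000e-04] 0.08527076509966419
```

View pics/w3.png

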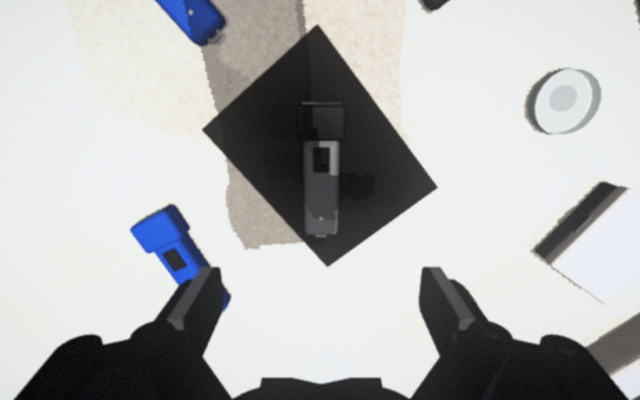

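The wrist view shows the scanner lying flat on the mat at about (322,170), fully inside it. Next I'll go to the knob.

Request:
{"name": "jog_arm", "arguments": {
  "delta_pos": [
    [0, 0, 0],
    [0, 0, 0],
    [0, 0, 0],
    [0, 0, 0],
    [0, 0, 0],
    [0, 0, 0],
    [0.02, -0.003, 0],
    [0.04, -0.004, 0],
    [0.04, -0.004, 0],
    [0.04, -0.004, 0]
  ],
  "twist": [10.5, 10, 10.5, 10.5, 10, 10, 0, 0, 0, 0],
  "jaw": [0, 0, 0, 0, 0, 0, 0, 0, 0, 0]
}}

```text
clock: 19.42
tool_pos: [0.5226, -0.1598, 0.2057]
ee_rot: [0.788, 0.616, -0.0, -0.001]
ft_force: [-0.5, 0.0, -0.5]
opening: 0.0855
grip_force: 0.0
```

Request:
{"name": "jog_arm", "arguments": {
  "delta_pos": [
    [0.045, -0.004, 0],
    [0.045, -0.004, 0],
    [0.045, -0.004, 0],
    [0.045, -0.004, 0],
    [0.045, -0.004, 0],
    [0.045, -0.004, 0],
    [0.045, -0.004, 0],
    [0.026, -0.005, 0],
    [0, 0, 0],
    [0, 0, 0]
  ],
  "twist": [0, 0, 0, 0, 0, 0, 0, 0, 0, 0],
  "jaw": [0, 0, 0, 0, 0, 0, 0, 0, 0, 0]
}}

```text
clock: 20.68
tool_pos: [0.5739, 0.1763, 0.2059]
ee_rot: [0.789, 0.615, -0.001, -0.0]
ft_force: [0.9, 0.7, -0.8]
opening: 0.085
grip_force: 0.0
```

```bash
python3 - <<'E'
from h import *
import pickle
s=env.read_state(); print(s["clock"],np.round(s["tool_pos"],4),np.round(s["ee_rot"],4),np.round(s["joint_positions"],2))
c=eyes.get_calibration("wrist");im=eyes.snapshot("wrist");cv2.imwrite("pics/w4.png",im[:,:,::-1]);pickle.dump(c,open("w4.pkl","wb"))
print(proj(c,[[.5746,.1767,.108]]))
E
```

```text
20.675 [0.5739 0.1763 0.2059] [ 7.885e-01  6.150e-01 -7.000e-04 -2.000e-04] [ 0.18  0.44 -0.09  1.04 -0.    1.99]
[[321.34167042 203.13978099]]
```

View pics/w4.png

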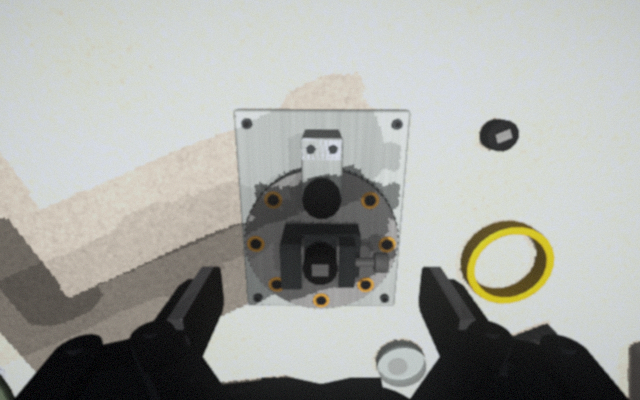

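The wrist view shows the knob at about (322,198), below the bracket at (322,147), with both sides clear.

```bash
python3 - <<'E'
from h import *
import pickle
c=pickle.load(open("w4.pkl","rb"));g=cv2.cvtColor(cv2.imread("pics/w4.png"),cv2.COLOR_BGR2GRAY)
m=((g<45)*255).astype(np.uint8);m[:165]=0;m[224:]=0;m[:,:290]=0;m[:,355:]=0
ks=max(cv2.findContours(m,cv2.RETR_EXTERNAL,cv2.CHAIN_APPROX_NONE)[0],key=cv2.contourArea);print(cv2.boundingRect(ks),cv2.minEnclosingCircle(ks))
print([int(x) for x in g[170:230,322]])
a=np.linspace(0,2*np.pi,72);u=[]
for z in (.108,.095):
    p=proj(c,np.c_[.5746+.015*np.cos(a),.1767+.015*np.sin(a),np.full(72,z)]);print(z,p.min(0),p.max(0))
E
```

```text
(302, 178, 39, 41) ((321.5, 198.0), 20.304039001464844)
[189, 182, 184, 185, 169, 135, 96, 65, 43, 32, 34, 30, 31, 29, 28, 32, 32, 31, 28, 28, 30, 24, 29, 29, 32, 27, 26, 29, 26, 23, 23, 24, 26, 22, 27, 24, 25, 22, 18, 27, 27, 21, 18, 22, 21, 19, 23, 26, 46, 69, 85, 82, 69, 53, 31, 27, 25, 27, 26, 24]
0.108 [301.07503644 183.58477024] [341.60962884 221.9593617 ]
0.095 [301.97377727 178.9808029 ] [340.63124402 215.77035083]
```

Request:
{"name": "jog_arm", "arguments": {
  "delta_pos": [
    [0.0016, 0.0005, 0.02],
    [0, 0, 0.03],
    [0, 0, 0.03],
    [0, 0, 0.02],
    [0, 0, 0.015],
    [0, 0, 0.008],
    [0, 0, 0.005],
    [0, 0, 0],
    [0, 0, 0],
    [0, 0, 0]
  ],
  "twist": [0, 0, 0, 0, 0, 0, 0, 0, 0, 0],
  "jaw": [0, 0, 0, 0, 0, 0, 0, 0, 0, 0]
}}

```text
clock: 21.98
tool_pos: [0.5761, 0.1778, 0.079]
ee_rot: [0.789, 0.614, 0.0, 0.0]
ft_force: [-1.1, 0.5, 0.0]
opening: 0.085
grip_force: 0.0
```

Request:
{"name": "jog_arm", "arguments": {
  "delta_pos": [
    [-0.0005, -0.0012, 0.001],
    [0, 0, 0],
    [0, 0, 0],
    [0, 0, 0],
    [0, 0, 0],
    [0, 0, 0],
    [0, 0, 0],
    [0, 0, 0]
  ],
  "twist": [0, 0, 0, 0, 0, 0, 0, 0],
  "jaw": [0.3, 0.5, 0.6, 1, 1, 1, 1, 1]
}}

```text
clock: 22.98
tool_pos: [0.5746, 0.1775, 0.0778]
ee_rot: [0.789, 0.614, 0.0, 0.0]
ft_force: [-1.5, -0.6, 5.2]
opening: 0.0271
grip_force: 59.1
```

Request:
{"name": "jog_arm", "arguments": {
  "delta_pos": [
    [0, 0, -0.002],
    [0, 0, -0.002],
    [0, 0, 0],
    [0, 0, 0]
  ],
  "twist": [0, 0, 0, 0],
  "jaw": [1, 1, 1, 1]
}}

```text
clock: 23.48
tool_pos: [0.5745, 0.1775, 0.081]
ee_rot: [0.789, 0.614, -0.0, -0.0]
ft_force: [4.8, -0.3, -9.2]
opening: 0.0275
grip_force: 59.6
```

Request:
{"name": "jog_arm", "arguments": {
  "delta_pos": [
    [0, 0, -0.002],
    [0, 0, -0.002],
    [0, 0, -0.002],
    [0, 0, 0],
    [0, 0, 0]
  ],
  "twist": [0, 0, 0, 0, 0],
  "jaw": [1, 1, 1, 1, 1]
}}

```text
clock: 24.1
tool_pos: [0.5745, 0.1775, 0.0873]
ee_rot: [0.789, 0.614, -0.0, 0.0]
ft_force: [5.7, 0.5, -12.0]
opening: 0.0276
grip_force: 59.9
```

Request:
{"name": "jog_arm", "arguments": {
  "delta_pos": [
    [0, 0, -0.001],
    [0, 0, -0.001],
    [0, 0, 0],
    [0, 0, 0]
  ],
  "twist": [0, 0, 0, 0],
  "jaw": [1, 1, 1, 1]
}}

```text
clock: 24.6
tool_pos: [0.5745, 0.1775, 0.0891]
ee_rot: [0.789, 0.614, -0.0, 0.0]
ft_force: [6.5, 0.4, -13.6]
opening: 0.0276
grip_force: 59.9
```

Request:
{"name": "jog_arm", "arguments": {
  "delta_pos": [
    [0, 0, -0.001],
    [0, 0, 0],
    [0, 0, 0],
    [0, 0, 0]
  ],
  "twist": [0, 0, 0, 0],
  "jaw": [1, 1, 1, 1]
}}

```text
clock: 25.1
tool_pos: [0.5744, 0.1774, 0.09]
ee_rot: [0.789, 0.614, -0.0, -0.0]
ft_force: [6.3, 0.4, -14.1]
opening: 0.0275
grip_force: 60.8
```

Request:
{"name": "jog_arm", "arguments": {
  "delta_pos": [
    [0, 0, -0.001],
    [0, 0, 0],
    [0, 0, 0],
    [0, 0, 0]
  ],
  "twist": [0, 0, 0, 0],
  "jaw": [1, 1, 1, 1]
}}

```text
clock: 25.6
tool_pos: [0.5743, 0.1775, 0.09]
ee_rot: [0.789, 0.614, -0.0, -0.0]
ft_force: [8.4, 0.3, -19.8]
opening: 0.0273
grip_force: 61.1
```

Request:
{"name": "jog_arm", "arguments": {
  "delta_pos": [
    [0, 0, -0.001],
    [0, 0, 0],
    [0, 0, 0],
    [0, 0, 0]
  ],
  "twist": [0, 0, 0, 0],
  "jaw": [1, 1, 1, 1]
}}

```text
clock: 26.1
tool_pos: [0.5743, 0.1774, 0.0901]
ee_rot: [0.789, 0.614, -0.001, -0.0]
ft_force: [10.4, 1.4, -26.9]
opening: 0.027
grip_force: 61.4
```

The height has stopped at 0.090 m while the force keeps rising, so the plunger is at its stop. I'll ease the pull slightly and check that it holds.

Request:
{"name": "jog_arm", "arguments": {
  "delta_pos": [
    [0, 0, 0.0007],
    [0, 0, 0],
    [0, 0, 0],
    [0, 0, 0],
    [0, 0, 0],
    [0, 0, 0],
    [0, 0, 0],
    [0, 0, 0]
  ],
  "twist": [0, 0, 0, 0, 0, 0, 0, 0],
  "jaw": [1, 1, 1, 1, 1, 1, 1, 1]
}}

```text
clock: 27.1
tool_pos: [0.5743, 0.1775, 0.09]
ee_rot: [0.789, 0.614, -0.0, -0.0]
ft_force: [8.9, 0.8, -22.3]
opening: 0.0274
grip_force: 61.9
```

```bash
python3 - <<'E'
from h import *
im=eyes.snapshot("scene");cv2.imwrite("pics/s3.png",cv2.resize(im[130:270,250:450,::-1],(800,560),interpolation=cv2.INTER_CUBIC))
s=env.read_state();print(s["clock"],s["tool_pos"],s["ft_force"],s["opening"])
E
```

```text
27.15 [0.57433519 0.17744317 0.09003742] [  9.86114869   1.08932859 -21.59362115] 0.02696408971228358
```

View pics/s3.png

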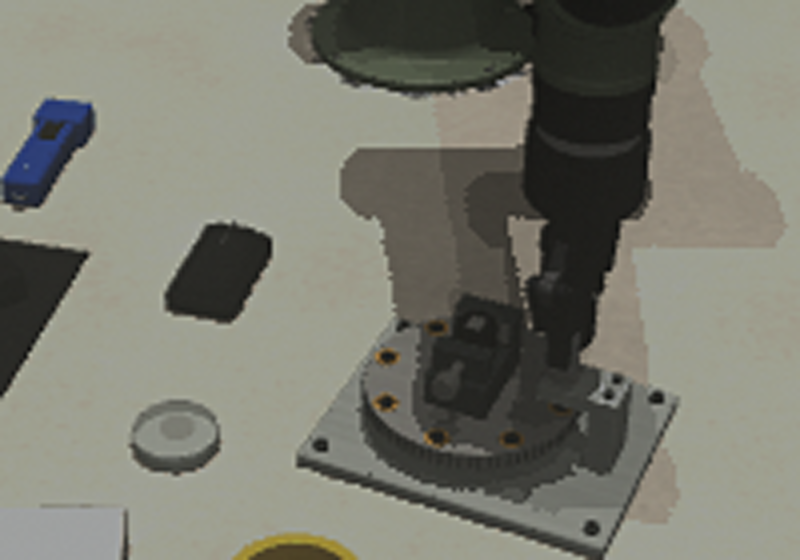

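The scene crop shows the gripper on the knob at about (565,350). The turntable holes are unchanged at (387,356) and (386,402), so the stage has not turned, and the bystanders in view are undisturbed.

```bash
python3 -c "
from plant import env
print(env.finish_job())"
```

```text
the job is handed in; nothing more can be done
None
```

I held the scanner square to the label at about 10 cm for more than a second and laid it flat on its mat again. I then pulled the plunger knob up to its stop, about 12 mm, and am still holding it there; the stage has not turned, and I handed the job in at about 27 s.

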